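# Seat a lens unit under the swing clamp, then hold it over the inspection head

## Robot

A 7-joint arm with a two-finger parallel gripper is mounted at the origin on the work surface. World frame = base frame: x ahead of the robot, y to its left, z up, the work surface at z = 0. Lengths are in mm, angles in rad, forces in N, time in s.
With the tool pointing down it reaches from about 400 to 875 mm from the base axis. Payload 4.4 kg.
Tool frame: the origin (TCP) lies midway between the tips of the shut fingers; the grasp point (between the pads) lies 19 mm behind it; z points along the fingers, y is the line along which they close (so a half turn about z gives the same grasp; the last joint's range is limited). The gripper opens to 85 mm and grips with 20 to 120 N. Pads are 22 mm wide; open, the fingers measure 114 mm over their backs; the gripper's body (76 mm by 85 mm) begins 54 mm behind the grasp point. The pads swing forward as they close: fully open they stand 13 mm farther back than shut.
Start: joints at [1.267, 0.628, 0.038, 1.517, -0.027, 0.996, -0.02], TCP at [153.145, -631.716, 231.313] pointing down, gripper open.
Joint ranges: [-3.06, 3.06], [-0.37, 2.12], [-1.25, 1.32], [0.18, 2.47], [-1.1, 4.24], [0.23, 1.98], [-2.94, 2.94]. Speed limits (rad/s): [2.57, 2.57, 3.14, 3.14, 3.14, 3.14, 3.14].

## Interface

Orientations are given as [roll, pitch, yaw] about the fixed x, y, z axes, in that order (R = Rz(yaw) Ry(pitch) Rx(roll)).
In Python, from cell import ctrl, get_image, get_calibration gives the robot as it stands.
- The arm moves only by the shell command python3 -m creep 'ROWS'. ROWS is JSON, a list of rows, each an object of numbers: "dx", "dy", "dz": the shift along the world's x, y, z normalised to -1 to 1, where 1 is 0.4 m; "rx", "ry", "rz": the turn, a rotation vector about the world's x, y, z normalised to -1 to 1, where 1 is 2 pi rad; "grip": the closure, from -1 (fully open) to 1 (shut). A call has exactly 5 rows; each row is the pose to reach, as a shift and turn from the pose commanded when the call began, turning the shorter way round; what a row does not reach only later rows make up. A row lasts 1/8 s, in which the tool goes at most 62.5 mm and 10.7 degrees, less where a joint would pass 70% of its speed; a pose out of reach is approached as far as the arm can. A call with a number of a shift or a turn outside -1 to 1 is refused whole. A call with a gripper value outside its range is refused whole. The fingers move at their own pace and stop on an object; the grip force is fixed at half the most. Time passes only in rows, so rows that repeat a pose let the fingers close, or fill a call up. It gives the time, the measured TCP pose, the force, the opening and the grip force at its end, in the units of the state.
- ctrl.read_state(): the state, without advancing time (a new reading comes with each control period).
- get_image(name): name is "side" or "top" or "wrist"; returns the picture (420x560x3 uint8, red, green, blue); there is no depth.
- get_calibration(name): a dict with "mtx" (3x3 intrinsics, pixels), "world_from_camera" (4x4, takes a point from camera to world coordinates). Camera axes: x right, y down, z forward; pixel columns grow to the right and rows downward; lengths in mm; the calibration is good to about 2 mm. The wrist camera is an equidistant fisheye: a pixel r from the principal point sees the ray r / f radians off the axis. A picture is of the moment at which its call begins: read the wrist's pose just before it. get_calibration takes no time and is no camera call; for the wrist camera it gives the pose at the moment of the call.
- ctrl.finish_job(): hands the job in; it is judged then, once.
The state is a dict: "clock": time; "qpos": joint angles; "qd": joint speeds; "tau": joint torques, N m; "eef_pos": TCP position; "tool_rot": TCP orientation; "force": force on the tool from outside, world axes, zero at the start; "torque": the same for the moment, N m; "width": finger opening in mm; "gripper_force": force on a finger pad.
Only numpy, scipy, OpenCV 4.12 (cv2) and the standard library are available. Lean on these libraries where they do the work, as an engineer would, in place of code of your own. Each camera call takes 0.05 s, during which the arm holds its last target. There are 200 camera calls.

## Task

Swing the clamp arm over until its rubber pad rests on the black lens unit in the check nest, then swing it all the way back to its open stop. Lift the unit out, carry it over the clear screen to the inspection head on the other side, and finish still holding it upright and still, centred about 8 mm above the head's round window with its lug over the slot. The unit must never touch the head, nothing may touch the screen, and the loose ring, cap and spare barrel standing near them stay where they are.

Things in the scene. Friction and masses are not known exactly. Their poses are not given: they have to be found in the camera images.
- nest: Fixed check nest at the robot's left or right. Aluminium plate 12 mm thick, x -70 to +130, y -65 to +65 mm; 68 mm round seat, top 20 mm up; six pins round the unit on a 36.5 mm radius, tops 34 mm up. Clamp hinge cheeks at x 75 to 105 mm, y within 21 mm, 130 mm high. Origin: plate underside, below the seat's centre; z up; turned up to 0.3 rad.
- nest_seat (a point): Centre of the seat's top, 20 mm above the table.
- clamp (a joint): Hinge of clamp arm, rad; axis = nest's y axis, at nest x +90 mm, 115 mm above the table. 0: arm level towards nest -x, pad (22 mm wide, underside 35 mm below the hinge axis, 90 mm from it) on the unit. Grows as it swings up and over; 1.9: open stop, leaning back. No spring: off upright (1.57) it drops slowly to its side by its weight; under 3 N at the handle moves it.
- clamp_grip (a point): Grip point of the clamp handle: black round bar, 14 mm diameter, at the end of the steel arm (16 wide, 12 mm thick), 130 mm from the hinge, along the nest's y axis, sticking out to the nest's +y side only, to y +62 mm. This point: on its axis at y +38 mm; 115 mm above the table with the arm level, 238 mm at the open stop.
- unit: The lens unit in the nest, loose: black plastic barrel, 52 mm diameter, 60 mm high, with a 60 mm flange on its lowest 7 mm, about 0.22 kg (0.17 to 0.29). Origin: centre of its underside, z up. A lug 10 mm wide and 7 mm high sticks out of the flange towards its -x, to 42 mm from the axis. In the nest its axes match the nest's.
- unit_lug (a point): Point in the unit's lug, 38 mm from its axis towards its -x, 3.5 mm above its underside.
- station: Fixed inspection head looking up, across the screen from the nest, turned up to 0.5 rad. Grey box 130 x 110 x 33 mm, on it a round mount 68 mm wide with a glass window, top 45 mm above the table. Two blocks at its -x side, as high as the mount, leave a 20 mm wide slot from 30 to 52 mm from the centre. Origin: underside, centre; z up.
- station_top (a point): Centre of the window on the head's top, 45 mm above the table; axes as the head's.
- station_slot (a point): Middle of the slot, 38 mm from the window's centre towards the head's -x, 45 mm above the table.
- screen: Fixed upright clear screen in an aluminium frame, 422 mm long along its x axis, at most 14 mm thick, 123 mm high, between nest and head. Origin: underside, centre.
- spacer: Bystander: aluminium ring, 42 mm diameter, 14 mm high, on the table beside the nest. Origin under its centre.
- cap: Bystander: grey plastic cap, 50 mm diameter, 17 mm high, on the table beside the inspection head. Origin under its centre.
- spare: Bystander: a lens barrel of the same size as the unit but without a lug, standing on the table near the far end of the screen. Origin under its centre.
Not all that is in view belongs to the job. What is shaped like the station but turquoise or yellow is not meant.

How it is judged:
By the outcome, as a careful person would: the job done as asked, in the order asked, and still so for the second after the job is handed in, while the arm keeps its last pose, push and grip.
It also fails if it takes over 72 s, if anything falls off the work surface, if the arm or the gripper's body presses on something with over 40 N, if the wrist force passes 120 N, or if a joint passes its speed limit or range.

## Working session

There is one attempt and no reset: what is moved stays moved. The work goes in short steps, Python scripts to look and compute and a shell command to move; the robot and the scene stay as the last step left them, time stands still between calls to the robot, and variables do not carry over. Pictures are saved under pics/ and viewed, at most 10 in all, crops included, and the job is handed in when it is done.

```bash
ls; mkdir -p pics; python3 - <<'E'
from cell import ctrl,get_image,get_calibration
import cv2,numpy as np
for n in ("side","top"):
    c=get_calibration(n); print(n,c["mtx"],np.round(c["world_from_camera"],3).tolist())
    cv2.imwrite(f"pics/{n}0.png",cv2.cvtColor(get_image(n),cv2.COLOR_RGB2BGR))
s=ctrl.read_state();print(s)
E
```

```text
pics
side [[414.85152624   0.         273.6615792 ]
 [  0.         414.85152624 209.2239986 ]
 [  0.           0.           1.        ]] [[-0.989, -0.099, 0.112, 377.983], [-0.149, 0.722, -0.675, 575.245], [-0.014, -0.684, -0.729, 746.771], [0.0, 0.0, 0.0, 1.0]]
top [[494.48287406   0.         277.49450748]
 [  0.         494.48287406 206.08793458]
 [  0.           0.           1.        ]] [[0.012, -0.996, 0.084, 351.797], [-1.0, -0.012, 0.01, -12.984], [-0.009, -0.084, -0.996, 1213.14], [0.0, 0.0, 0.0, 1.0]]
{'clock': 0.1, 'qpos': array([ 1.26718705,  0.62922381,  0.03845555,  1.51823984, -0.02704336,
        0.99630718, -0.02000563]), 'qd': array([ 3.48345874e-05, -1.00839672e-03, -1.94982630e-03, -2.32425455e-03,
        1.53839388e-04,  7.79829071e-04,  6.56812019e-05]), 'tau': array([ 3.11293734e-03, -5.64527965e+01,  1.23057760e+00, -1.93969774e+01,
        1.13419487e-02,  5.49406599e-03, -1.79666876e-05]), 'eef_pos': array([ 153.03178595, -631.16884507,  230.50956819]), 'tool_rot': array([-3.13993207e+00, -1.55223881e-05,  2.37771942e-01]), 'force': array([-0.61401298, -0.00342759,  0.36100057]), 'torque': array([ 0.04515851,  0.03022427, -0.0030633 ]), 'gripper_force': 0.0, 'width': 85.37471986551532}
```

View pics/side0.png

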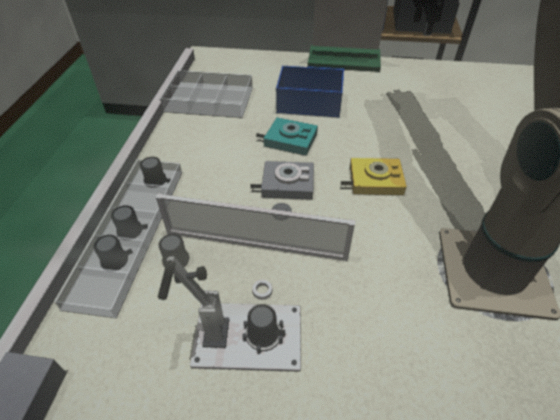

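View pics/top0.png

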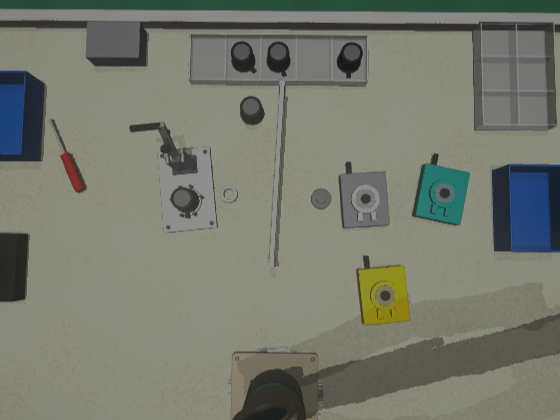

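The side view shows the nest with the arm leaning back at (190,320), the screen at (255,228) and the grey head at (288,180). In the top view the unit is at (185,199), the hinge at (180,160), the handle at (145,127), the ring at (230,195), the cap at (321,198), the spare at (251,110), the grey head at (365,199), and the screen runs from (281,82) to (272,266).

```bash
python3 - <<'E'
import cv2,numpy as np
im=cv2.imread("pics/top0.png")
def crop(x0,y0,w,h,s=4.5):
    c=cv2.resize(im[y0:y0+h,x0:x0+w],None,fx=s,fy=s,interpolation=cv2.INTER_CUBIC)
    for x in range((x0+9)//10*10,x0+w,10):
        cv2.putText(c,str(x),(int((x+.5-x0)*s)-8,8),0,.3,(0,0,255)); cv2.line(c,(int((x+.5-x0)*s),10),(int((x+.5-x0)*s),16),(0,0,255))
    for y in range((y0+9)//10*10,y0+h,10):
        cv2.putText(c,str(y),(0,int((y+.5-y0)*s)+3),0,.3,(0,0,255)); cv2.line(c,(20,int((y+.5-y0)*s)),(26,int((y+.5-y0)*s)),(0,0,255))
    return c
cv2.imwrite("pics/c1.png",np.hstack([crop(125,115,100,125),crop(330,115,70,125)]))
E
```

```text
(no output)
```

View pics/c1.png

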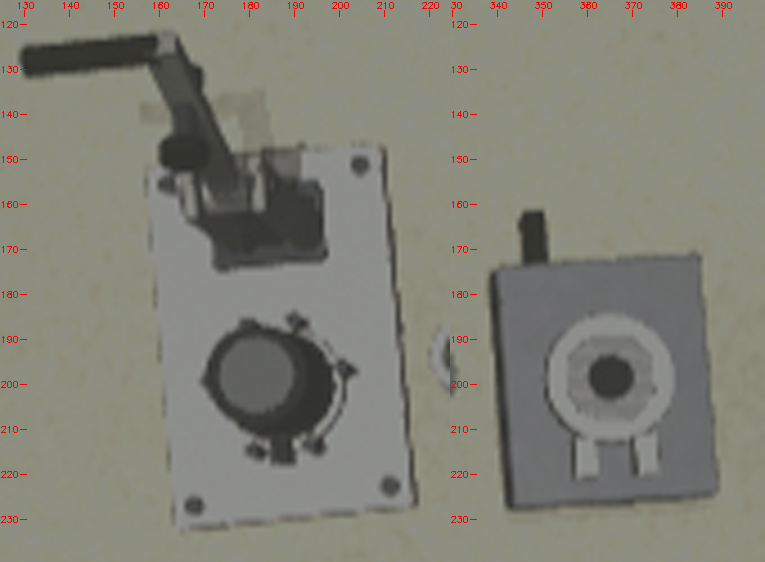

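The crop shows the plate corners at about (157.2,151.2), (209.6,146.9), (216.9,226.9) and (163.8,232.1), with the unit's lug near (188,215) pointing down. On the head, the box-top corners are at about (340.6,174), (384.8,171.2), (389,223.8) and (343.5,227.4), the mount centre is at (365.3,198.1), and the slot is near (366.6,216).

```bash
cat > h.py <<'E'
import numpy as np,cv2
from scipy.optimize import least_squares
from scipy.spatial.transform import Rotation as R
def proj(c,P):
    T=np.linalg.inv(c["world_from_camera"]); p=np.atleast_2d(P)@T[:3,:3].T+T[:3,3]
    q=p@np.array(c["mtx"]).T; return q[:,:2]/q[:,2:]
def projw(c,P):
    T=np.linalg.inv(c["world_from_camera"]); p=np.atleast_2d(P)@T[:3,:3].T+T[:3,3]
    r=np.hypot(p[:,0],p[:,1]); th=np.arctan2(r,p[:,2]); m=np.array(c["mtx"])
    return np.c_[m[0,2]+m[0,0]*th*p[:,0]/r, m[1,2]+m[1,1]*th*p[:,1]/r]
def ray(c,uv,z,fish=False):
    m=np.array(c["mtx"]);W=np.array(c["world_from_camera"]);d=np.array([(uv[0]-m[0,2])/m[0,0],(uv[1]-m[1,2])/m[1,1],1])
    if fish:
        t=np.hypot(d[0],d[1]); d=np.array([*(d[:2]/t*np.sin(t)),np.cos(t)])
    d=W[:3,:3]@d; o=W[:3,3]; return o+d*(z-o[2])/d[2]
def place(p,P):
    c,s=np.cos(p[2]),np.sin(p[2]);P=np.atleast_2d(np.array(P,float));return P@np.array([[c,s,0],[-s,c,0],[0,0,1]])+[p[0],p[1],0]
def fit(cs,P,uv,x0,f=proj):
    r=least_squares(lambda p:(f(cs,place(p,P))-uv).ravel(),x0,x_scale=[100,100,1]);return r.x,np.round(r.fun.reshape(-1,2),1)
E
python3 - <<'E'
from h import *
from cell import get_calibration
c=get_calibration("top")
p,r=fit(c,[[130,65,12],[130,-65,12],[-70,-65,12],[-70,65,12]],np.array([[157.2,151.2],[209.6,146.9],[216.9,226.9],[163.8,232.1]]),[350,180,0])
print("nest",p,r.tolist())
print("grip",place(p,[[90-130*np.cos(1.9),38,238]]), "handle end px",proj(c,place(p,[[90-130*np.cos(1.9),62,238],[-38,0,23.5],[0,0,80]])))
q,r=fit(c,[[65,55,33],[65,-55,33],[-65,-55,33],[-65,55,33]],np.array([[340.6,174],[384.8,171.2],[389,223.8],[343.5,227.4]]),[350,-180,0])
q2,r2=fit(c,[[55,65,33],[55,-65,33],[-55,-65,33],[-55,65,33]],np.array([[340.6,174],[384.8,171.2],[389,223.8],[343.5,227.4]]),[350,-180,0])
print("st",q,r.tolist(),q2,r2.tolist())
print(ray(c,(365.3,198.1),45),ray(c,(366.6,216.1),45))
for n,uv,z in (("screen a",(282.5,82),123),("screen b",(271.5,267),123),("ring",(230,195),14),("cap",(321,198),17),("spare",(251,110),30)):print(n,ray(c,uv,z))
E
```

```text
nest [4.62951533e+02 2.17902496e+02 1.09992754e-01] [[0.1, 0.3], [0.2, -0.6], [-0.1, 0.1], [-0.2, 0.2]]
grip [[590.01001732 270.16567708 238.        ]] handle end px [[130.51060639 128.50299292]
 [188.25001657 216.27328343]
 [182.27775462 198.34674285]]
st [ 4.71057456e+02 -2.09518959e+02  7.18965464e-02] [[-1.0, -0.5], [0.5, -0.5], [0.5, 0.9], [-0.1, 0.0]] [ 4.70938871e+02 -2.09521610e+02  7.60392166e-02] [[-4.9, 4.0], [4.9, 3.4], [4.5, -3.6], [-4.4, -3.7]]
[ 471.93613808 -209.51363198   45.        ] [ 429.22047677 -212.46729318   45.        ]
screen a [725.53406982 -10.22708174 123.        ]
screen b [309.92213099   9.10772544 123.        ]
ring [478.96380888 114.92683555  14.        ]
cap [ 473.83319215 -106.78063964   17.        ]
spare [686.57800185  66.1418767   30.        ]
```

```bash
python3 -m creep '[{"dx":0.09,"dy":0.08,"dz":0.06,"rz":0.023},{"dx":0.18,"dy":0.16,"dz":0.12,"rz":0.046},{"dx":0.27,"dy":0.24,"dz":0.18,"rz":0.069},{"dx":0.36,"dy":0.32,"dz":0.24,"rz":0.092},{"dx":0.45,"dy":0.41,"dz":0.3,"rz":0.115}]'
python3 -m creep '[{"dx":0.09,"dy":0.08,"rz":0.023},{"dx":0.18,"dy":0.16,"rz":0.046},{"dx":0.27,"dy":0.24,"rz":0.069},{"dx":0.36,"dy":0.32,"rz":0.092},{"dx":0.45,"dy":0.41,"rz":0.115}]'
```

```text
$[0]: bad value
$[0]: bad value
```

```bash
python3 -m creep '[{"dx":0.09,"dy":0.08,"dz":0.06,"rx":0,"ry":0,"rz":0.023,"grip":-1},{"dx":0.18,"dy":0.16,"dz":0.12,"rx":0,"ry":0,"rz":0.046,"grip":-1},{"dx":0.27,"dy":0.24,"dz":0.18,"rx":0,"ry":0,"rz":0.069,"grip":-1},{"dx":0.36,"dy":0.32,"dz":0.24,"rx":0,"ry":0,"rz":0.092,"grip":-1},{"dx":0.45,"dy":0.41,"dz":0.3,"rx":0,"ry":0,"rz":0.115,"grip":-1}]'
python3 -m creep '[{"dx":0.09,"dy":0.08,"dz":0,"rx":0,"ry":0,"rz":0.023,"grip":-1},{"dx":0.18,"dy":0.16,"dz":0,"rx":0,"ry":0,"rz":0.046,"grip":-1},{"dx":0.27,"dy":0.24,"dz":0,"rx":0,"ry":0,"rz":0.069,"grip":-1},{"dx":0.36,"dy":0.32,"dz":0,"rx":0,"ry":0,"rz":0.092,"grip":-1},{"dx":0.45,"dy":0.41,"dz":0,"rx":0,"ry":0,"rz":0.115,"grip":-1}]'
```

```text
clock: 0.72
eef_pos: [334.0, -466.5, 351.7]
tool_rot: [-3.141, -0.0, 0.965]
force: [1.0, -1.3, -0.7]
width: 85.5
gripper_force: 0.0
clock: 1.35
eef_pos: [513.8, -302.9, 350.9]
tool_rot: [-3.141, -0.0, 1.687]
force: [0.6, -0.6, 0.7]
width: 85.5
gripper_force: 0.0
```

```bash
cat > shot.py <<'E'
import sys,pickle,cv2
from cell import ctrl,get_image,get_calibration
c=get_calibration("wrist"); im=get_image("wrist"); n=sys.argv[1]
pickle.dump(c,open(f"pics/{n}.pkl","wb")); cv2.imwrite(f"pics/{n}.png",cv2.cvtColor(im,cv2.COLOR_RGB2BGR)); print(c["mtx"],c["world_from_camera"])
E
python3 -m creep '[{"dx":0,"dy":0.1,"dz":0,"rx":0,"ry":0,"rz":0,"grip":-1},{"dx":0,"dy":0.2,"dz":0,"rx":0,"ry":0,"rz":0,"grip":-1},{"dx":0,"dy":0.25,"dz":0,"rx":0,"ry":0,"rz":0,"grip":-1},{"dx":0,"dy":0.25,"dz":0,"rx":0,"ry":0,"rz":0,"grip":-1},{"dx":0,"dy":0.25,"dz":0,"rx":0,"ry":0,"rz":0,"grip":-1}]'
python3 shot.py w1
python3 -m creep '[{"dx":0,"dy":0.14,"dz":0,"rx":0,"ry":0,"rz":0,"grip":-1},{"dx":0,"dy":0.28,"dz":0,"rx":0,"ry":0,"rz":0,"grip":-1},{"dx":0,"dy":0.42,"dz":0,"rx":0,"ry":0,"rz":0,"grip":-1},{"dx":0,"dy":0.56,"dz":0,"rx":0,"ry":0,"rz":0,"grip":-1},{"dx":0,"dy":0.7,"dz":0,"rx":0,"ry":0,"rz":0,"grip":-1}]'
python3 -m creep '[{"dx":0,"dy":0.1,"dz":0,"rx":0,"ry":0,"rz":0,"grip":-1},{"dx":0,"dy":0.2,"dz":0,"rx":0,"ry":0,"rz":0,"grip":-1},{"dx":0,"dy":0.25,"dz":0,"rx":0,"ry":0,"rz":0,"grip":-1},{"dx":0,"dy":0.25,"dz":0,"rx":0,"ry":0,"rz":0,"grip":-1},{"dx":0,"dy":0.25,"dz":0,"rx":0,"ry":0,"rz":0,"grip":-1}]'
python3 shot.py w2
python3 - <<'E'
import cv2,numpy as np
a,b=[cv2.imread(f"pics/w{i}.png") for i in(1,2)]
cv2.imwrite("pics/w12.png",cv2.resize(np.hstack([a[:,:],b[:,:]]),(800,300)))
E
```

```text
clock: 1.98
eef_pos: [512.9, -205.9, 351.2]
tool_rot: [-3.141, 0.001, 1.68]
force: [0.4, -0.4, 0.6]
width: 85.3
gripper_force: 0.0
[[325.1922621    0.         282.30613192]
 [  0.         325.1922621  208.22578038]
 [  0.           0.           1.        ]] [[ 9.93915690e-01  1.05148914e-01  3.27918750e-02  5.05128122e+02]
 [ 1.10143542e-01 -9.48943494e-01 -2.95592024e-01 -1.30225293e+02]
 [ 3.64559908e-05  2.97405364e-01 -9.54751302e-01  4.94123331e+02]
 [ 0.00000000e+00  0.00000000e+00  0.00000000e+00  1.00000000e+00]]
clock: 2.65
eef_pos: [513.8, 76.2, 351.3]
tool_rot: [3.141, 0.001, 1.68]
force: [1.1, -0.2, 0.2]
width: 85.7
gripper_force: 0.0
clock: 3.28
eef_pos: [513.8, 174.1, 351.0]
tool_rot: [-3.141, 0.001, 1.68]
force: [0.3, -0.0, -0.5]
width: 85.2
gripper_force: 0.0
[[325.1922621    0.         282.30613192]
 [  0.         325.1922621  208.22578038]
 [  0.           0.           1.        ]] [[ 9.93939960e-01  1.04925756e-01  3.27710402e-02  5.06075898e+02]
 [ 1.09924288e-01 -9.48954737e-01 -2.95637544e-01  2.49810904e+02]
 [ 7.82411007e-05  2.97448302e-01 -9.54737923e-01  4.93969682e+02]
 [ 0.00000000e+00  0.00000000e+00  0.00000000e+00  1.00000000e+00]]
```

View pics/w12.png

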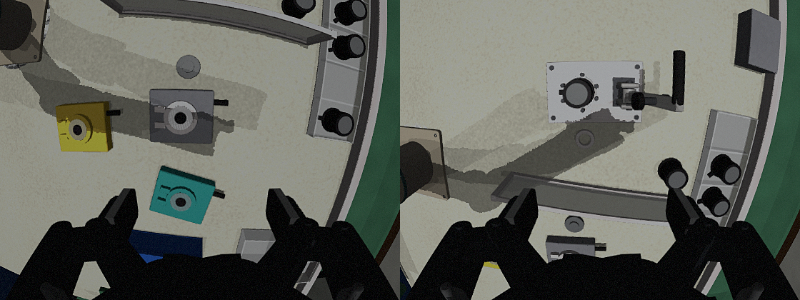

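The wrist pictures (halves scaled 0.714) show the grey head's window at about (180,118) in the left half. In the right half the unit's top is at (579,92) and the handle at (679,77), running away from the screen. I'll check these against the map.

```bash
python3 - <<'E'
from h import *
import pickle
n=(463,217.9,.110); s=(471.5,-209.5,.074)
k=.7143
c1=pickle.load(open("pics/w1.pkl","rb"));c2=pickle.load(open("pics/w2.pkl","rb"))
print("window",ray(c1,(180.5/k,118/k),45,True)[:2],"exp",s)
hx=90-130*np.cos(1.9)
P=place(n,[[hx,62,238],[hx,8,238],[0,0,80],[130,65,12],[130,-65,12],[-70,-65,12],[-70,65,12]])
print(np.round(projw(c2,P),1).tolist())
a=cv2.imread("pics/w1.png")
for p in projw(c1,place(s,[[65,55,33],[65,-55,33],[-65,-55,33],[-65,55,33],[0,0,45],[-38,0,45]])): cv2.circle(a,tuple(int(round(v*16)) for v in p),24,(0,0,255),-1,cv2.LINE_AA,4)
b=cv2.imread("pics/w2.png")
for p in projw(c2,P): cv2.circle(b,tuple(int(round(v*16)) for v in p),24,(0,0,255),-1,cv2.LINE_AA,4)
cv2.imwrite("pics/ov.png",cv2.resize(np.hstack([a[105:235,190:320],b[65:195,190:320],b[65:195,310:440]]),None,fx=2.05,fy=4.1 if 0 else 2.05,interpolation=cv2.INTER_CUBIC))
E
```

```text
window [ 472.37042139 -211.09165267] exp (471.5, -209.5, 0.074)
[[389.8, 70.9], [388.0, 136.7], [245.8, 131.5], [339.4, 85.7], [337.3, 171.7], [206.4, 172.0], [203.6, 86.8]]
```

View pics/ov.png

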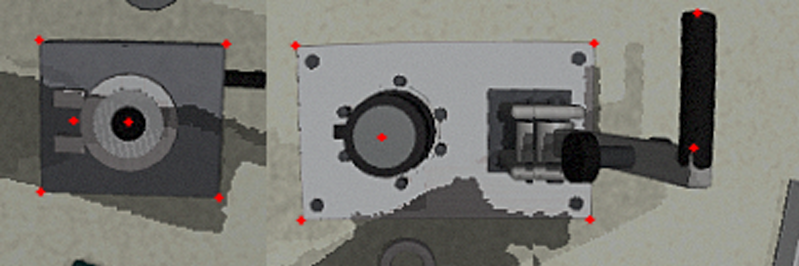

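```bash
python3 -m creep '[{"dx":0.06,"dy":0.08,"dz":0,"rx":0,"ry":0,"rz":0,"grip":0.3},{"dx":0.12,"dy":0.16,"dz":0,"rx":0,"ry":0,"rz":0,"grip":0.3},{"dx":0.19,"dy":0.24,"dz":0,"rx":0,"ry":0,"rz":0,"grip":0.3},{"dx":0.19,"dy":0.24,"dz":-0.05,"rx":0,"ry":0,"rz":0,"grip":0.3},{"dx":0.19,"dy":0.24,"dz":-0.1,"rx":0,"ry":0,"rz":0,"grip":0.3}]'
```

```text
clock: 3.95
eef_pos: [590.1, 270.9, 310.4]
tool_rot: [3.142, 0.001, 1.681]
force: [0.7, 0.3, 0.6]
width: 30.2
gripper_force: 0.0
```

```bash
python3 -m creep '[{"dx":0,"dy":0,"dz":-0.05,"rx":0,"ry":0,"rz":0,"grip":0.3},{"dx":0,"dy":0,"dz":-0.1,"rx":0,"ry":0,"rz":0,"grip":0.3},{"dx":0,"dy":0,"dz":-0.15,"rx":0,"ry":0,"rz":0,"grip":0.3},{"dx":0,"dy":0,"dz":-0.2,"rx":0,"ry":0,"rz":0,"grip":0.3},{"dx":0,"dy":0,"dz":-0.24,"rx":0,"ry":0,"rz":0,"grip":0.3}]'
python3 - <<'E'
from h import *
n=(463,217.9,.110)
for a in (1.9,1.8,1.7,1.57,1.4,1.2,1.0,.8,.6,.4,.2,.1,0):
    print(a,np.round((place(n,[[90-130*np.cos(a),38,115+130*np.sin(a)]])-place(n,[[90-130*np.cos(1.9),38,115+130*np.sin(1.9)]]))[0]/400,3))
E
```

```text
clock: 4.58
eef_pos: [589.7, 270.3, 214.3]
tool_rot: [-3.141, 0.001, 1.681]
force: [0.9, -0.3, -0.2]
width: 29.8
gripper_force: 0.0
1.9 [0. 0. 0.]
1.8 [-0.031 -0.003  0.009]
1.7 [-0.063 -0.007  0.015]
1.57 [-0.105 -0.012  0.017]
1.4 [-0.159 -0.018  0.013]
1.2 [-0.221 -0.024 -0.005]
1.0 [-0.279 -0.031 -0.034]
0.8 [-0.329 -0.036 -0.074]
0.6 [-0.371 -0.041 -0.124]
0.4 [-0.402 -0.044 -0.181]
0.2 [-0.421 -0.047 -0.243]
0.1 [-0.426 -0.047 -0.275]
0 [-0.427 -0.047 -0.308]
```

```bash
python3 -m creep '[{"dx":-0.031,"dy":-0.003,"dz":0.009,"rx":0,"ry":0,"rz":0,"grip":0.3},{"dx":-0.063,"dy":-0.007,"dz":0.015,"rx":0,"ry":0,"rz":0,"grip":0.3},{"dx":-0.105,"dy":-0.012,"dz":0.017,"rx":0,"ry":0,"rz":0,"grip":0.3},{"dx":-0.14,"dy":-0.015,"dz":0.015,"rx":0,"ry":0,"rz":0,"grip":0.3},{"dx":-0.18,"dy":-0.02,"dz":0.01,"rx":0,"ry":0,"rz":0,"grip":0.3}]'
python3 -m creep '[{"dx":-0.041,"dy":-0.004,"dz":-0.015,"rx":0,"ry":0,"rz":0,"grip":0.3},{"dx":-0.07,"dy":-0.007,"dz":-0.028,"rx":0,"ry":0,"rz":0,"grip":0.3},{"dx":-0.1,"dy":-0.011,"dz":-0.045,"rx":0,"ry":0,"rz":0,"grip":0.3},{"dx":-0.125,"dy":-0.014,"dz":-0.063,"rx":0,"ry":0,"rz":0,"grip":0.3},{"dx":-0.149,"dy":-0.016,"dz":-0.084,"rx":0,"ry":0,"rz":0,"grip":0.3}]'
```

```text
clock: 5.2
eef_pos: [516.6, 264.9, 221.1]
tool_rot: [3.139, -0.001, 1.683]
force: [0.1, -0.1, 0.2]
width: 30.0
gripper_force: 0.2
clock: 5.82
eef_pos: [456.9, 257.7, 185.2]
tool_rot: [-3.141, 0.0, 1.683]
force: [-0.2, -0.3, -1.1]
width: 29.7
gripper_force: 0.2
```

```bash
python3 -m creep '[{"dx":-0.022,"dy":-0.002,"dz":-0.025,"rx":0,"ry":0,"rz":0,"grip":0.3},{"dx":-0.042,"dy":-0.005,"dz":-0.05,"rx":0,"ry":0,"rz":0,"grip":0.3},{"dx":-0.058,"dy":-0.007,"dz":-0.078,"rx":0,"ry":0,"rz":0,"grip":0.3},{"dx":-0.073,"dy":-0.008,"dz":-0.107,"rx":0,"ry":0,"rz":0,"grip":0.3},{"dx":-0.083,"dy":-0.01,"dz":-0.137,"rx":0,"ry":0,"rz":0,"grip":0.3}]'
python3 -m creep '[{"dx":-0.007,"dy":-0.001,"dz":-0.025,"rx":0,"ry":0,"rz":0,"grip":0.3},{"dx":-0.012,"dy":-0.001,"dz":-0.05,"rx":0,"ry":0,"rz":0,"grip":0.3},{"dx":-0.015,"dy":-0.001,"dz":-0.075,"rx":0,"ry":0,"rz":0,"grip":0.3},{"dx":-0.015,"dy":-0.001,"dz":-0.097,"rx":0,"ry":0,"rz":0,"grip":0.3},{"dx":-0.015,"dy":-0.001,"dz":-0.097,"rx":0,"ry":0,"rz":0,"grip":0.3}]'
python3 -m creep '[{"dx":0,"dy":0,"dz":0,"rx":0,"ry":0,"rz":0,"grip":0.3},{"dx":0,"dy":0,"dz":0,"rx":0,"ry":0,"rz":0,"grip":0.3},{"dx":0,"dy":0,"dz":0,"rx":0,"ry":0,"rz":0,"grip":0.3},{"dx":0,"dy":0,"dz":0,"rx":0,"ry":0,"rz":0,"grip":0.3},{"dx":0,"dy":0,"dz":0,"rx":0,"ry":0,"rz":0,"grip":0.3}]'
python3 shot.py w3 >/dev/null
python3 - <<'E'
from cell import get_image
import cv2,numpy as np
s=cv2.cvtColor(get_image("side"),cv2.COLOR_RGB2BGR)
w=cv2.imread("pics/w3.png")
cv2.imwrite("pics/s3.png",np.hstack([cv2.resize(s[230:390,130:330],(400,320)),cv2.resize(w,(400,300))[:,:][np.r_[0:300,[299]*20]]]))
E
```

```text
clock: 6.45
eef_pos: [424.3, 254.0, 130.2]
tool_rot: [3.141, -0.0, 1.683]
force: [0.5, 0.3, -0.0]
width: 29.8
gripper_force: 0.0
clock: 7.08
eef_pos: [418.1, 253.3, 91.5]
tool_rot: [-3.141, 0.001, 1.683]
force: [0.5, -0.0, -0.1]
width: 30.0
gripper_force: 0.0
clock: 7.7
eef_pos: [418.4, 253.5, 92.2]
tool_rot: [3.141, -0.0, 1.683]
force: [0.5, -0.1, 0.3]
width: 30.0
gripper_force: 0.0
```

View pics/s3.png

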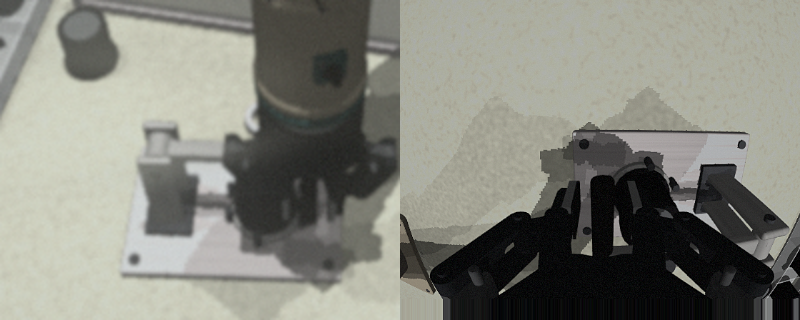

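The side view shows the clamp arm lying level over the unit. The wrist view shows the bar between the fingers, with its far end near (280,250) in full-size pixels. I'll check how level the arm is.

```bash
python3 shot.py w4 >/dev/null; python3 - <<'E'
from h import *
import pickle
n=(463,217.9,.110);c=pickle.load(open("pics/w4.pkl","rb"))
a,b=cv2.imread("pics/w3.png"),cv2.imread("pics/w4.png"); print("change",cv2.absdiff(a,b).mean())
v=cv2.resize(b[200:340,200:400],None,fx=4,fy=4,interpolation=cv2.INTER_CUBIC); v=cv2.convertScaleAbs(v,alpha=2,beta=20)
for A,col in ((0,(0,255,0)),(.1,(0,0,255)),(.2,(255,0,0))):
    T=lambda x,y,z:[90+x*np.cos(A)+z*np.sin(A),y,115-x*np.sin(A)+z*np.cos(A)]
    # end-disc of the bar, radius 7, at y 62, and arm end corners
    P=[T(-130+7*np.cos(t),62,7*np.sin(t)) for t in np.linspace(0,6.28,40)]
    for p in projw(c,place(n,P)):
        q=(p-[200,200])*4; cv2.circle(v,tuple(int(x) for x in q),1,col,-1)
cv2.imwrite("pics/v4.png",v)
E
```

```text
change 3.3636493764172335
```

View pics/v4.png

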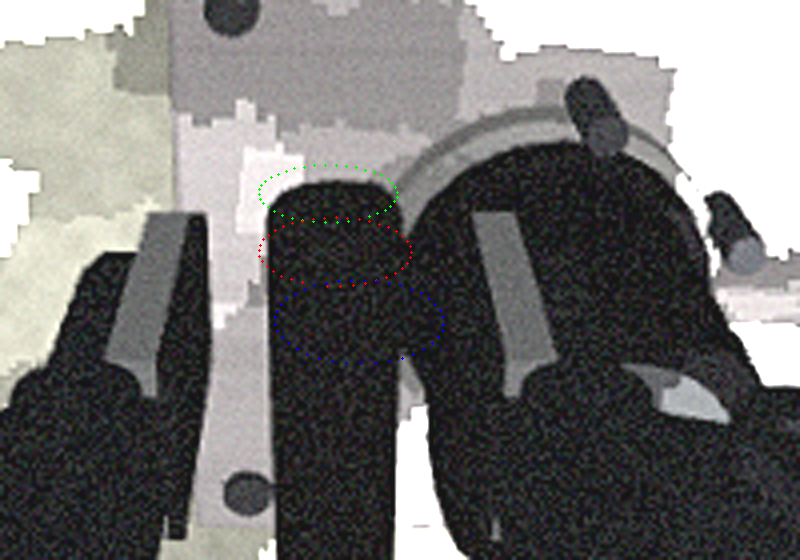

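In the enlarged wrist view the bar sits free between the fingers with a gap on both sides. Its end edge is at v≈182, close to the level (green) prediction, and the pictures no longer change, so the pad is resting on the unit. Next I grip the bar and swing it back.

```bash
python3 -m creep '[{"dx":0,"dy":0,"dz":0.008,"rx":0,"ry":0,"rz":0,"grip":0.4},{"dx":0,"dy":0,"dz":0.008,"rx":0,"ry":0,"rz":0,"grip":0.5},{"dx":0,"dy":0,"dz":0.008,"rx":0,"ry":0,"rz":0,"grip":0.6},{"dx":0,"dy":0,"dz":0.008,"rx":0,"ry":0,"rz":0,"grip":0.7},{"dx":0,"dy":0,"dz":0.008,"rx":0,"ry":0,"rz":0,"grip":0.75}]'
```

```text
clock: 8.48
eef_pos: [418.7, 253.5, 95.5]
tool_rot: [3.141, -0.0, 1.683]
force: [1.8, 0.1, 3.1]
width: 11.9
gripper_force: 58.4
```

```bash
python3 -m creep '[{"dx":0,"dy":0,"dz":0.016,"rx":0,"ry":0,"rz":0,"grip":0.8},{"dx":0.001,"dy":0,"dz":0.033,"rx":0,"ry":0,"rz":0,"grip":0.8},{"dx":0.003,"dy":0,"dz":0.05,"rx":0,"ry":0,"rz":0,"grip":0.8},{"dx":0.006,"dy":0.001,"dz":0.065,"rx":0,"ry":0,"rz":0,"grip":0.8},{"dx":0.01,"dy":0.001,"dz":0.081,"rx":0,"ry":0,"rz":0,"grip":0.8}]'
```

```text
clock: 9.1
eef_pos: [422.4, 253.9, 128.0]
tool_rot: [-3.142, -0.0, 1.683]
force: [4.8, 1.7, -7.9]
width: 12.0
gripper_force: 58.2
```

```bash
python3 -m creep '[{"dx":0.008,"dy":0.001,"dz":0.024,"rx":0,"ry":0,"rz":0,"grip":0.8},{"dx":0.018,"dy":0.002,"dz":0.052,"rx":0,"ry":0,"rz":0,"grip":0.8},{"dx":0.031,"dy":0.003,"dz":0.078,"rx":0,"ry":0,"rz":0,"grip":0.8},{"dx":0.046,"dy":0.005,"dz":0.103,"rx":0,"ry":0,"rz":0,"grip":0.8},{"dx":0.066,"dy":0.007,"dz":0.128,"rx":0,"ry":0,"rz":0,"grip":0.8}]'
```

```text
clock: 9.72
eef_pos: [445.7, 256.5, 179.2]
tool_rot: [-3.136, 0.001, 1.684]
force: [-9.4, 1.1, 3.7]
width: 11.8
gripper_force: 58.6
```

```bash
python3 -m creep '[{"dx":0.034,"dy":0.004,"dz":0.035,"rx":0,"ry":0,"rz":0,"grip":0.8},{"dx":0.073,"dy":0.008,"dz":0.064,"rx":0,"ry":0,"rz":0,"grip":0.8},{"dx":0.115,"dy":0.013,"dz":0.087,"rx":0,"ry":0,"rz":0,"grip":0.8},{"dx":0.161,"dy":0.018,"dz":0.104,"rx":0,"ry":0,"rz":0,"grip":0.8},{"dx":0.208,"dy":0.023,"dz":0.113,"rx":0,"ry":0,"rz":0,"grip":0.8}]'
python3 -m creep '[{"dx":0.039,"dy":0.004,"dz":0.002,"rx":0,"ry":0,"rz":0,"grip":0.8},{"dx":0.074,"dy":0.008,"dz":0.001,"rx":0,"ry":0,"rz":0,"grip":0.8},{"dx":0.106,"dy":0.012,"dz":-0.005,"rx":0,"ry":0,"rz":0,"grip":0.8},{"dx":0.125,"dy":0.014,"dz":-0.009,"rx":0,"ry":0,"rz":0,"grip":0.8},{"dx":0.125,"dy":0.014,"dz":-0.009,"rx":0,"ry":0,"rz":0,"grip":0.8}]'
```

```text
clock: 10.35
eef_pos: [530.9, 266.3, 227.8]
tool_rot: [-3.141, 0.0, 1.684]
force: [-8.3, 0.2, 6.8]
width: 11.9
gripper_force: 62.5
clock: 10.98
eef_pos: [583.1, 272.3, 220.9]
tool_rot: [3.139, -0.001, 1.683]
force: [-0.2, 2.1, -0.4]
width: 11.7
gripper_force: 67.4
```

```bash
python3 -m creep '[{"dx":0,"dy":0,"dz":0,"rx":0,"ry":0,"rz":0,"grip":0.3},{"dx":0,"dy":0,"dz":0,"rx":0,"ry":0,"rz":0,"grip":0.3},{"dx":0.01,"dy":0.001,"dz":-0.01,"rx":0,"ry":0,"rz":0,"grip":0.3},{"dx":0.02,"dy":0.002,"dz":-0.01,"rx":0,"ry":0,"rz":0,"grip":0.3},{"dx":0.03,"dy":0.003,"dz":-0.01,"rx":0,"ry":0,"rz":0,"grip":0.3}]'
python3 -m creep '[{"dx":0.003,"dy":0,"dz":0,"rx":0,"ry":0,"rz":0,"grip":0.3},{"dx":0.006,"dy":0.001,"dz":0,"rx":0,"ry":0,"rz":0,"grip":0.3},{"dx":0.008,"dy":0.001,"dz":0,"rx":0,"ry":0,"rz":0,"grip":0.3},{"dx":0.01,"dy":0.001,"dz":0,"rx":0,"ry":0,"rz":0,"grip":0.3},{"dx":0.012,"dy":0.001,"dz":0,"rx":0,"ry":0,"rz":0,"grip":0.3}]'
```

```text
clock: 11.6
eef_pos: [594.3, 272.6, 216.4]
tool_rot: [-3.142, 0.0, 1.683]
force: [0.4, -0.3, 0.1]
width: 29.8
gripper_force: 0.0
clock: 12.22
eef_pos: [597.8, 273.1, 216.5]
tool_rot: [-3.14, 0.0, 1.683]
force: [-4.4, -0.2, 2.0]
width: 30.2
gripper_force: 1.8
```

```bash
python3 -m creep '[{"dx":-0.02,"dy":0,"dz":0,"rx":0,"ry":0,"rz":0,"grip":0.3},{"dx":-0.02,"dy":0,"dz":0.08,"rx":0,"ry":0,"rz":0,"grip":0.3},{"dx":-0.02,"dy":0,"dz":0.16,"rx":0,"ry":0,"rz":0,"grip":0.3},{"dx":-0.02,"dy":0,"dz":0.24,"rx":0,"ry":0,"rz":0,"grip":0.3},{"dx":-0.02,"dy":0,"dz":0.31,"rx":0,"ry":0,"rz":0,"grip":0.3}]'
python3 -m creep '[{"dx":-0.1,"dy":-0.04,"dz":0,"rx":0,"ry":0,"rz":0,"grip":0},{"dx":-0.2,"dy":-0.08,"dz":0,"rx":0,"ry":0,"rz":0,"grip":-1},{"dx":-0.28,"dy":-0.12,"dz":0,"rx":0,"ry":0,"rz":0,"grip":-1},{"dx":-0.316,"dy":-0.138,"dz":0,"rx":0,"ry":0,"rz":0,"grip":-1},{"dx":-0.316,"dy":-0.138,"dz":0,"rx":0,"ry":0,"rz":0,"grip":-1}]'
python3 shot.py w5 >/dev/null
python3 - <<'E'
from h import *
import pickle
from cell import get_image,get_calibration
n=(463,217.9,.110);c=pickle.load(open("pics/w5.pkl","rb"));b=cv2.imread("pics/w5.png")
hx=90-130*np.cos(1.9)
t=np.linspace(0,6.28,60)
def dots(im,f,c,P,col,o,s):
    for p in f(c,place(n,P)): cv2.circle(im,tuple(int(x) for x in (p-o)*s),1,col,-1)
ring=lambda r,z:np.c_[r*np.cos(t),r*np.sin(t),0*t+z]
o=projw(c,place(n,[[30,0,60]]))[0]-[100,75]; o=np.maximum(np.round(o),0).astype(int)
s=4 if 0 else 3
v=cv2.resize(b[o[1]:o[1]+200,o[0]:o[0]+200],None,fx=2,fy=2,interpolation=cv2.INTER_CUBIC)
for P in (ring(26,80),[[hx,62,238],[hx,8,238]],[[130,65,12],[130,-65,12],[-70,-65,12],[-70,65,12]]): dots(v,projw,c,P,(0,0,255),o,2)
ct=get_calibration("top"); im=cv2.cvtColor(get_image("top"),cv2.COLOR_RGB2BGR); cv2.imwrite("pics/top5.png",im)
w=cv2.resize(im[115:240,125:225],(320,400)); 
cv2.imwrite("pics/v5.png",np.hstack([v[:400],w]) if v.shape[0]==400 else v); print(o,v.shape)
E
```

```text
clock: 12.85
eef_pos: [590.7, 273.2, 342.0]
tool_rot: [3.14, -0.0, 1.683]
force: [0.4, -1.0, -0.1]
width: 29.7
gripper_force: 0.0
clock: 13.48
eef_pos: [463.7, 217.4, 341.1]
tool_rot: [3.14, 0.001, 1.683]
force: [0.6, -0.2, 0.5]
width: 85.3
gripper_force: 0.0
[204  93] (400, 400, 3)
```

View pics/v5.png

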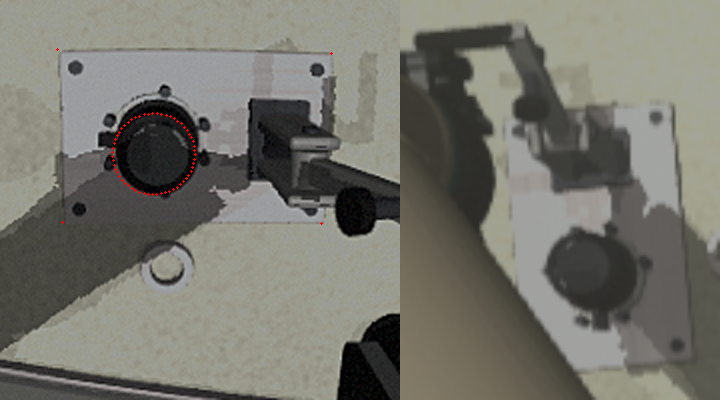

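The clamp is back in its original open pose, and the unit's top (155,153 in the left crop) matches the prediction. I'm descending.

```bash
python3 -m creep '[{"dx":0,"dy":0,"dz":-0.09,"rx":0,"ry":0,"rz":0,"grip":-1},{"dx":0,"dy":0.001,"dz":-0.18,"rx":0,"ry":0,"rz":0,"grip":-1},{"dx":0,"dy":0.001,"dz":-0.27,"rx":0,"ry":0,"rz":0,"grip":-1},{"dx":0,"dy":0.001,"dz":-0.36,"rx":0,"ry":0,"rz":0,"grip":-1},{"dx":0,"dy":0.001,"dz":-0.44,"rx":0,"ry":0,"rz":0,"grip":-1}]'
python3 -m creep '[{"dx":-0.001,"dy":0,"dz":-0.08,"rx":0,"ry":0,"rz":0,"grip":-1},{"dx":-0.001,"dy":0,"dz":-0.16,"rx":0,"ry":0,"rz":0,"grip":-1},{"dx":-0.001,"dy":0,"dz":-0.22,"rx":0,"ry":0,"rz":0,"grip":-1},{"dx":-0.001,"dy":0,"dz":-0.27,"rx":0,"ry":0,"rz":0,"grip":-1},{"dx":-0.001,"dy":0,"dz":-0.308,"rx":0,"ry":0,"rz":0,"grip":-1}]'
python3 -m creep '[{"dx":0,"dy":0,"dz":0,"rx":0,"ry":0,"rz":0,"grip":-0.5},{"dx":0,"dy":0,"dz":0,"rx":0,"ry":0,"rz":0,"grip":-0.35},{"dx":0,"dy":0,"dz":0,"rx":0,"ry":0,"rz":0,"grip":-0.25},{"dx":0,"dy":0,"dz":0,"rx":0,"ry":0,"rz":0,"grip":-0.15},{"dx":0,"dy":0,"dz":0,"rx":0,"ry":0,"rz":0,"grip":0}]'
```

```text
clock: 14.2
eef_pos: [465.1, 218.9, 162.8]
tool_rot: [-3.141, -0.001, 1.683]
force: [0.1, 0.4, -0.0]
width: 85.6
gripper_force: 0.0
clock: 14.82
eef_pos: [464.4, 218.7, 39.8]
tool_rot: [-3.141, -0.0, 1.683]
force: [-0.3, -0.8, 0.1]
width: 85.0
gripper_force: 0.0
clock: 15.45
eef_pos: [464.4, 218.6, 42.4]
tool_rot: [3.14, -0.001, 1.683]
force: [-1.0, 0.1, 6.0]
width: 51.0
gripper_force: 61.9
```

```bash
python3 -m creep '[{"dx":0,"dy":0,"dz":0.02,"rx":0,"ry":0,"rz":0,"grip":0.1},{"dx":0,"dy":0,"dz":0.05,"rx":0,"ry":0,"rz":0,"grip":0.1},{"dx":0,"dy":0,"dz":0.1,"rx":0,"ry":0,"rz":0,"grip":0.1},{"dx":0,"dy":0,"dz":0.16,"rx":0,"ry":0,"rz":0,"grip":0.1},{"dx":0,"dy":0,"dz":0.22,"rx":0,"ry":0,"rz":0,"grip":0.1}]'
python3 -m creep '[{"dx":0,"dy":0,"dz":0.06,"rx":0,"ry":0,"rz":0,"grip":0.1},{"dx":0,"dy":0,"dz":0.12,"rx":0,"ry":0,"rz":0,"grip":0.1},{"dx":0,"dy":0,"dz":0.17,"rx":0,"ry":0,"rz":0,"grip":0.1},{"dx":0,"dy":0,"dz":0.2,"rx":0,"ry":0,"rz":0,"grip":0.1},{"dx":0,"dy":0,"dz":0.2,"rx":0,"ry":0,"rz":0,"grip":0.1}]'
```

```text
clock: 16.08
eef_pos: [463.8, 218.1, 130.7]
tool_rot: [3.141, -0.0, 1.683]
force: [0.6, -0.6, -3.0]
width: 50.8
gripper_force: 62.8
clock: 16.7
eef_pos: [464.3, 218.4, 210.1]
tool_rot: [3.14, -0.0, 1.683]
force: [0.3, -0.5, -2.7]
width: 51.0
gripper_force: 62.8
```

```bash
python3 -m creep '[{"dx":0.001,"dy":-0.07,"dz":0,"rx":0,"ry":0,"rz":0,"grip":0.1},{"dx":0.003,"dy":-0.17,"dz":0,"rx":0,"ry":0,"rz":-0.001,"grip":0.1},{"dx":0.005,"dy":-0.27,"dz":0,"rx":0,"ry":0,"rz":-0.002,"grip":0.1},{"dx":0.007,"dy":-0.37,"dz":0,"rx":0,"ry":0,"rz":-0.003,"grip":0.1},{"dx":0.009,"dy":-0.47,"dz":0,"rx":0,"ry":0,"rz":-0.003,"grip":0.1}]'
python3 -m creep '[{"dx":0.002,"dy":-0.1,"dz":0,"rx":0,"ry":0,"rz":-0.001,"grip":0.1},{"dx":0.004,"dy":-0.2,"dz":0,"rx":0,"ry":0,"rz":-0.002,"grip":0.1},{"dx":0.006,"dy":-0.3,"dz":0,"rx":0,"ry":0,"rz":-0.003,"grip":0.1},{"dx":0.008,"dy":-0.4,"dz":0,"rx":0,"ry":0,"rz":-0.003,"grip":0.1},{"dx":0.009,"dy":-0.47,"dz":0,"rx":0,"ry":0,"rz":-0.003,"grip":0.1}]'
python3 -m creep '[{"dx":0,"dy":-0.06,"dz":0,"rx":0,"ry":0,"rz":0,"grip":0.1},{"dx":0,"dy":-0.1,"dz":0,"rx":0,"ry":0,"rz":0,"grip":0.1},{"dx":0,"dy":-0.13,"dz":0,"rx":0,"ry":0,"rz":0,"grip":0.1},{"dx":0,"dy":-0.13,"dz":0,"rx":0,"ry":0,"rz":0,"grip":0.1},{"dx":0,"dy":-0.13,"dz":0,"rx":0,"ry":0,"rz":0,"grip":0.1}]'
```

```text
clock: 17.32
eef_pos: [466.8, 28.9, 208.5]
tool_rot: [-3.14, -0.0, 1.664]
force: [0.5, -0.1, -2.9]
width: 51.2
gripper_force: 62.9
clock: 17.95
eef_pos: [470.1, -159.8, 208.3]
tool_rot: [-3.14, -0.0, 1.643]
force: [1.0, 0.4, -2.5]
width: 51.0
gripper_force: 62.9
clock: 18.58
eef_pos: [471.3, -208.6, 209.3]
tool_rot: [3.142, -0.001, 1.647]
force: [-0.1, 0.2, -2.5]
width: 50.8
gripper_force: 62.9
```

```bash
python3 -m creep '[{"dx":0,"dy":-0.002,"dz":-0.06,"rx":0,"ry":0,"rz":0,"grip":0.1},{"dx":0,"dy":-0.002,"dz":-0.12,"rx":0,"ry":0,"rz":0,"grip":0.1},{"dx":0,"dy":-0.002,"dz":-0.18,"rx":0,"ry":0,"rz":0,"grip":0.1},{"dx":0,"dy":-0.002,"dz":-0.23,"rx":0,"ry":0,"rz":0,"grip":0.1},{"dx":0,"dy":-0.002,"dz":-0.25,"rx":0,"ry":0,"rz":0,"grip":0.1}]'
python3 shot.py w6 >/dev/null
cat > ov6.py <<'E'
from h import *
import pickle,sys
from cell import ctrl,get_image,get_calibration
k=sys.argv[1]
s=(471.7,-209.8,.074);c=pickle.load(open(f"pics/{k}.pkl","rb"));b=cv2.imread(f"pics/{k}.png")
st=ctrl.read_state(); e=st["eef_pos"]; print(e,st["tool_rot"])
u=(e[0],e[1],st["tool_rot"][2]-np.pi/2); zb=e[2]-22.4
t=np.linspace(0,6.28,90); ring=lambda r,z:np.c_[r*np.cos(t),r*np.sin(t),0*t+z]
lug=lambda z:[[-30,5,z],[-42,5,z],[-42,-5,z],[-30,-5,z]]
blk=[[-30,10,45],[-52,10,45],[-30,-10,45],[-52,-10,45]]
def draw(im,f,c,o,sc):
    for p,P,col in ((u,ring(30,zb+7),(0,255,0)),(u,ring(26,zb+60),(0,255,0)),(u,lug(zb+7),(0,255,255)),(s,ring(34,45),(0,0,255)),(s,blk,(0,0,255)),(s,[[65,55,33],[65,-55,33],[-65,-55,33],[-65,55,33]],(0,0,255))):
        for q in f(c,place(p,P)): cv2.circle(im,tuple(int(x) for x in (q+.5-o)*sc),1,col,-1)
    return im
def crop(im,f,c,w,h,sc,gain):
    o=np.round(f(c,place(u,[[0,0,60]]))[0]-[w/2,h/2]).astype(int); o=np.clip(o,0,[560-w,420-h])
    v=cv2.resize(im[o[1]:o[1]+h,o[0]:o[0]+w],None,fx=sc,fy=sc,interpolation=cv2.INTER_CUBIC)
    print(o); return draw(cv2.convertScaleAbs(v,alpha=gain,beta=15),f,c,o,sc)
S=cv2.cvtColor(get_image("side"),cv2.COLOR_RGB2BGR)
A=crop(b,projw,c,200,250,2.2,1.8); B=crop(S,proj,get_calibration("side"),72,110,5,1.5)
cv2.imwrite(f"pics/o_{k}.png",np.hstack([A,B]))
E
python3 ov6.py w6
```

```text
clock: 19.2
eef_pos: [470.9, -209.3, 108.5]
tool_rot: [-3.14, -0.001, 1.647]
force: [-0.2, -0.8, -3.4]
width: 50.5
gripper_force: 62.9
[ 470.76065813 -209.45794683  108.16476366] [-3.14009418e+00 -1.28929363e-03  1.64651434e+00]
[181 108]
[252 112]
```

View pics/o_w6.png

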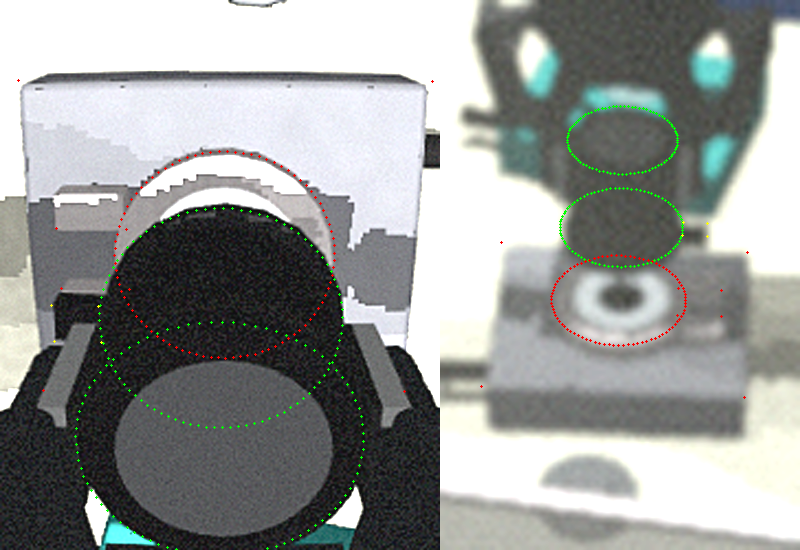

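The overlays match. In the wrist view the held flange and lug sit on the predicted outlines (lug at about (75,316)), and the mount ring and slot blocks fit the red marks. I'm lowering to the final height.

```bash
python3 -m creep '[{"dx":0.002,"dy":-0.001,"dz":-0.03,"rx":0,"ry":0,"rz":0,"grip":0.1},{"dx":0.002,"dy":-0.001,"dz":-0.055,"rx":0,"ry":0,"rz":0,"grip":0.1},{"dx":0.002,"dy":-0.001,"dz":-0.075,"rx":0,"ry":0,"rz":0,"grip":0.1},{"dx":0.002,"dy":-0.001,"dz":-0.084,"rx":0,"ry":0,"rz":0,"grip":0.1},{"dx":0.002,"dy":-0.001,"dz":-0.086,"rx":0,"ry":0,"rz":0,"grip":0.1}]'
python3 -m creep '[{"dx":0,"dy":0,"dz":0,"rx":0,"ry":0,"rz":0,"grip":0.1},{"dx":0,"dy":0,"dz":0,"rx":0,"ry":0,"rz":0,"grip":0.1},{"dx":0,"dy":0,"dz":0,"rx":0,"ry":0,"rz":0,"grip":0.1},{"dx":0,"dy":0,"dz":0,"rx":0,"ry":0,"rz":0,"grip":0.1},{"dx":0,"dy":0,"dz":0,"rx":0,"ry":0,"rz":0,"grip":0.1}]'
python3 shot.py w7 >/dev/null; python3 ov6.py w7
```

```text
clock: 19.92
eef_pos: [471.9, -210.9, 74.7]
tool_rot: [-3.141, -0.0, 1.645]
force: [-0.1, -0.8, -2.7]
width: 50.7
gripper_force: 62.9
clock: 20.55
eef_pos: [472.0, -210.9, 75.0]
tool_rot: [3.141, 0.0, 1.645]
force: [-0.8, -0.0, -3.3]
width: 50.9
gripper_force: 62.9
[ 471.94465986 -210.89783322   74.93473191] [ 3.14155119e+00 -4.11555364e-05  1.64522306e+00]
[181 131]
[251 112]
```

View pics/o_w7.png

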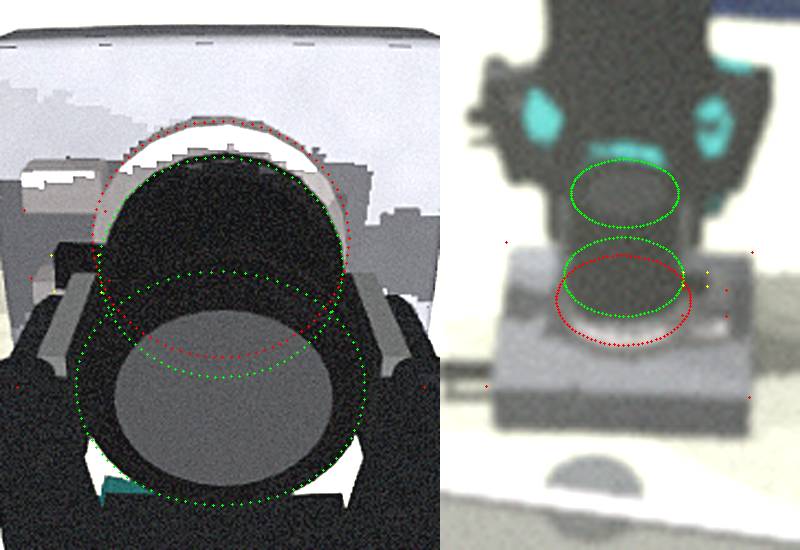

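In the wrist view the flange top (row 153) and the mount rim (row 117) show the unit about 1 mm too far towards -y. Otherwise the lug is between the blocks and there is clearance below. I'm making that small correction, then handing in.

```bash
python3 -m creep '[{"dx":0,"dy":0.001,"dz":0,"rx":0,"ry":0,"rz":0,"grip":0.1},{"dx":0,"dy":0.002,"dz":0,"rx":0,"ry":0,"rz":0,"grip":0.1},{"dx":0,"dy":0.003,"dz":0,"rx":0,"ry":0,"rz":0,"grip":0.1},{"dx":0,"dy":0.003,"dz":0,"rx":0,"ry":0,"rz":0,"grip":0.1},{"dx":0,"dy":0.003,"dz":0,"rx":0,"ry":0,"rz":0,"grip":0.1}]'
python3 -m creep '[{"dx":0,"dy":0,"dz":0,"rx":0,"ry":0,"rz":0,"grip":0.1},{"dx":0,"dy":0,"dz":0,"rx":0,"ry":0,"rz":0,"grip":0.1},{"dx":0,"dy":0,"dz":0,"rx":0,"ry":0,"rz":0,"grip":0.1},{"dx":0,"dy":0,"dz":0,"rx":0,"ry":0,"rz":0,"grip":0.1},{"dx":0,"dy":0,"dz":0,"rx":0,"ry":0,"rz":0,"grip":0.1}]'
python3 -c "
from cell import ctrl
print(ctrl.finish_job())"
```

```text
clock: 21.28
eef_pos: [472.0, -209.7, 74.9]
tool_rot: [3.142, 0.0, 1.645]
force: [-0.2, 0.3, -2.5]
width: 51.0
gripper_force: 62.9
clock: 21.9
eef_pos: [471.9, -209.7, 74.9]
tool_rot: [3.142, -0.0, 1.645]
force: [0.6, 0.5, -2.4]
width: 51.2
gripper_force: 62.9
the job is handed in; nothing more can be done
None
```

I handed the job in at about 22 s: the clamp pad was rested on the unit and swung back to its open stop, and the unit is held upright and still, by my measurements about 8 mm above the head's window and centred to roughly 1 mm, with its lug over the slot; no verdict came back.

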